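# Check the egg cooker with the infrared thermometer and close it up

### The job

Before the egg cooker is put away, make sure its heating plate is cool: pick up the infrared thermometer, hold it still for two seconds about 10 cm from the middle of the plate, pointing down at it on a slant of about 45 degrees without touching the cooker, then lay it back on its cork mat, on its side. After that seat the aluminium egg rack upright in the cooker's well and close the cooker with its own domed lid, sitting level all round on the shoulder. Set things down gently rather than dropping them, and leave everything else on the counter where it is.

Things in the scene. Friction and masses are not known exactly. Their poses are not given: they have to be found in the camera images.
- therm: Pistol-shaped infrared thermometer, 180 g, grey head, black handle; it is on and reads by itself (no trigger to pull). Lies on its side on the cork mat, 36 mm thick along its own z (up). Origin: middle of its outline, on the face it lies on. Own +x is where the lens looks. Head: box x -70 to 62 mm, y -65 to -25, then a black nose of 33 mm diameter to x = 78.
- therm_lens (a point): The lens, centre of the nose's front face: (78, -45, 18) mm in the thermometer's frame. Same axes as the thermometer: it measures along its +x.
- therm_grip (a point): Good place to hold the thermometer: on the head, (20, -45, 18) mm in its frame; pinch along its y (40 mm wide). The head is free on both sides from x = 0 to 55.
- therm_mid (a point): Point (0, 0, 18) mm of the thermometer: middle of its outline and thickness. The handle, 34 mm wide, leaves the head's +y side at about x = -35 (centre line) and leans back to (-51, 64).
- mat: Cork mat, 200 x 170 x 6 mm (own x, y, z), fixed to the counter. Origin: centre of its underside. The thermometer belongs on it, lying flat on either side.
- cooker: Egg cooker base without lid, pastel blue, round, 172 mm in diameter, does not move. Origin: centre of its underside, z up; its switch looks to own -x. A steel collar (radius 66 inside, 70 outside, top at 78 mm) rises from a level shoulder (outer radius 86, at 70 mm) that the lid sits on; inside the collar is a round well, floor at 58 mm.
- plate (a point): Centre of the round steel heating plate (radius 50 mm) in the floor of the cooker's well, 59 mm above the counter.
- seat (a point): On the cooker's axis at the height of the shoulder, 70 mm above the counter: where the lid's origin comes when the lid is on.
- rack: Aluminium egg rack, loose, 140 g: a round band of radius 60 mm and 16 mm high with five egg rings, a central stem and a black grip tab. Origin: centre of its underside, z up. It fits in the cooker's well with 6 mm of play all round, underside on the well floor, any yaw.
- rack_tab (a point): Centre of the rack's grip tab, 65 mm above the rack's underside. The tab is 34 mm along the rack's x, 10 mm thick along its y, 22 mm high (top at 76 mm); pinch it along y. With the rack in the cooker the tab's top stands 134 mm above the counter, inside the lid.
- cooker_lid: The egg cooker's own lid, loose, 160 g: translucent, tall domed, 86 mm high without its grip, outer radius 80 at the rim, wall 4 mm (inner radius 76, so 6 mm of play over the collar). Origin: centre of the rim plane, z up. It stands rim down on the counter.
- bowl_lid: Lid of the ceramic bowl (bystander): white, low, radius 73 mm, 40 mm high with its knob. Not for the cooker; leave it. Origin: centre of its underside.
- bowl: White ceramic bowl (bystander), radius 77 mm, 75 mm high. Origin: centre of its underside.
- jar: Spice jar with a twist cap (bystander), radius 22 mm, 92 mm high. Origin: centre of its underside.
- beaker: Small clear measuring beaker (bystander), radius 25 mm, 60 mm high. Origin: centre of its underside.
- egg_cup: Wooden egg cup (bystander), radius 24 mm, 60 mm high. Origin: centre of its underside.
- turntable (a joint): Angle (rad) of the plastic turntable, 0 at the start: 244 mm in diameter, carrying five spice jars up to 118 mm high, at the right side of the counter (bystander). It turns when pushed; leave it.
- cooker_lid_grip (a point): Centre of the upright grip fin on top of the cooker's lid, 101 mm above its rim: 44 mm along the lid's x, 14 mm thick along its y, from the dome's flat top at 86 mm up to 116 mm. Pinch it along y from above, fingertips clear of the dome.
Things that resemble listed ones, but are neither listed nor needed, are in the scene too. Leave any orange look-alike of the therm alone.

How it is judged:
On the way, in this order (a step that is already met when the one before it is completed fails the run):
1. the lens looks down (at least 30 degrees below level) at the middle of the heating plate (line of sight within 25 mm of its centre) from 60 to 160 mm away, held still, for 1.5 s (x of plate in the frame of therm_lens between 0.06 and 0.16 m and y of plate in the frame of therm_lens between -0.025 and 0.025 m and z of plate in the frame of therm_lens between -0.025 and 0.025 m and angle between the x axis of therm_lens and the z axis of cooker, either way round below 1.05 rad and linear speed of therm below 0.03 m/s and angular speed of therm below 0.25 rad/s), for 1.5 s.
2. the thermometer lies flat on its cork mat, released (x of therm_mid in the frame of mat between -0.06 and 0.06 m and y of therm_mid in the frame of mat between -0.055 and 0.055 m and z of therm_mid in the frame of mat below 0.029 m and angle between the z axis of therm and the z axis of mat, either way round below 0.12 rad and contact force between the fingers and therm below 0.1 N and linear speed of therm below 0.02 m/s), for 0.2 s.
3. the egg rack is seated upright in the cooker's well, released (horizontal distance between rack and plate below 0.012 m and z of rack in the frame of plate below 0.004 m and angle between rack's own z axis and vertical below 0.1 rad and contact force between the fingers and rack below 0.1 N and linear speed of rack below 0.02 m/s), for 0.2 s.
4. the cooker's lid sits level on its shoulder, released (horizontal distance between cooker_lid and seat below 0.012 m and z of cooker_lid in the frame of seat below 0.004 m and angle between cooker_lid's own z axis and vertical below 0.06 rad and contact force between the fingers and cooker_lid below 0.1 N), for 0.2 s.
At the end, for the whole second after the job is handed in: Thermometer flat on its mat (middle within 60 mm along, 55 mm across of the mat's centre); rack upright in the cooker's well (12 mm of centre, 4 mm of height); the cooker's own lid level on the shoulder (12 mm, 4 mm, tilt under 0.06 rad); all at rest (x of therm_mid in the frame of mat between -0.06 and 0.06 m and y of therm_mid in the frame of mat between -0.055 and 0.055 m and z of therm_mid in the frame of mat below 0.029 m and angle between the z axis of therm and the z axis of mat, either way round below 0.12 rad and horizontal distance between rack and plate below 0.012 m and z of rack in the frame of plate below 0.004 m and angle between rack's own z axis and vertical below 0.1 rad and horizontal distance between cooker_lid and seat below 0.012 m and z of cooker_lid in the frame of seat below 0.004 m and angle between cooker_lid's own z axis and vertical below 0.06 rad and linear speed of each of therm, rack, cooker_lid below 0.02 m/s); the robot touches nothing.
It fails at once if a bystander (bowl, bowl lid, jar, beaker, egg cup) is shifted by more than 30 mm or the turntable is turned by more than 0.5 rad (distance of any of bowl, bowl_lid, jar, beaker, egg_cup from where it was at the start of the episode above 0.03 m or value of joint turntable above 0.5 rad or value of joint turntable below -0.5 rad).
It fails at once if the jar, beaker or egg cup is knocked over (angle between any of jar, beaker, egg_cup's own z axis and vertical above 0.5 rad).
It fails at once if the thermometer is knocked against the cooker (over 3 N) (contact force between therm and cooker above 3 N).
It fails at once if the thermometer, rack or lid is dropped (falls free faster than 0.6 m/s, about 20 mm) ((linear speed of therm above 0.6 m/s and contact force between the fingers and therm below 0.05 N) or (linear speed of rack above 0.6 m/s and contact force between the fingers and rack below 0.05 N) or (linear speed of cooker_lid above 0.6 m/s and contact force between the fingers and cooker_lid below 0.05 N)).
It also fails if it takes over 72 s, if anything falls off the work surface, if the arm or the gripper's body presses on something with over 40 N, if the wrist force passes 120 N, or if a joint passes its speed limit or range.

### The arm

A 6-joint arm with a two-finger parallel gripper is mounted at the origin on the work surface. World frame = base frame: x ahead of the robot, y to its left, z up, the work surface at z = 0. Lengths are in m, angles in rad, forces in N, time in s.
With the tool pointing down it reaches from about 0.325 to 0.75 m from the base axis. Payload 7.6 kg.
Tool frame: the origin (TCP) lies between the finger pads; the fingertips stand 19 mm ahead of it and the grasp point (between the pads) is the TCP (arm.tip_reach is the z of the fingertips in the tool frame, in m); z points along the fingers, y is the line along which they close (so a half turn about z gives the same grasp; the last joint's range is limited). The gripper opens to 85 mm and grips with 20 to 120 N. Pads are 22 mm wide; open, the fingers measure 114 mm over their backs; the gripper's body (76 mm by 85 mm) begins 54 mm behind the grasp point. The pads swing forward as they close: fully open they stand 13 mm farther back than shut.
Start: joints at [1.156, 0.052, 1.401, -0, 1.689, -0.07], TCP at [0.177, 0.494, 0.25] pointing down, gripper open.
Joint ranges: [-2.9, 2.9], [-0.91, 2.17], [0.12, 2.37], [-1.06, 4.2], [0.26, 2.73], [-2.93, 2.93]. Speed limits (rad/s): [2.57, 2.57, 3.01, 3.14, 3.14, 3.14].

### API

Orientations are given as a 3x3 rotation matrix whose columns are the frame's x, y, z axes.
In Python, from station import arm, imaging gives the robot as it stands.
- The arm moves only by the shell command python3 -m handwheel 'ROWS' [OPENING] [FORCE]. ROWS is JSON, a list of rows, each a list of 4 numbers: the shift along the tool's x, y, z in mm, then the turn about the tool's z in degrees. In form: [[tx, ty, tz, roll], ...]. A call has 1 to 8 rows; each row shifts and turns the commanded pose from where the row before left it, along the tool's axes as they then stand; what a row does not reach is not made up. A row lasts 1/12 s, in which the tool goes at most 41.7 mm and 7.16 degrees, less where a joint would pass 70% of its speed; a pose out of reach is approached as far as the arm can. A call is refused whole if a number of a shift passes 41.7 or a number of a turn 7.16, either way. A call with a gripper value outside its range is refused whole. OPENING is the opening, from 0 (shut) to 1 (fully open), set as the call begins (- or left out, the last holds). The fingers move at their own pace and stop on an object; FORCE is the grip in N (left out, the last holds). Time passes only in rows, so rows that do not move let the fingers close. It gives the time, the measured TCP pose, the force, the opening and the grip force at its end, in the units of the state.
- arm.read_state(): the state, without advancing time (a new reading comes with each control period).
- imaging.grab_frame(name): name is "scene" or "top" or "wrist"; returns (picture, depth): 480x640x3 uint8, red, green, blue; 480x640 float32, m along the optical axis (not along the pixel's ray), 0 where there is no reading.
- imaging.camera_params(name): a dict with "vfov" (degrees; the focal length in pixels is half the picture's height over the tangent of half this angle, whatever the lens; pixels are square), "cx", "cy" (the principal point, pixels), "R" (3x3) and "t" (3): a world point X has camera coordinates R X + t; the wrist camera has in their place "mount" (4x4, takes a point from camera to tool coordinates, whose origin is the TCP and whose axes are the flange's). Camera axes: x right, y down, z forward; pixel columns grow to the right and rows downward; lengths in m; the calibration is good to about 2 mm. A picture is of the moment at which its call begins: read the wrist's pose just before it. camera_params takes no time and is no camera call.
- arm.finish_job(): hands the job in; it is judged then, once.
Trained networks look in the newest picture that a camera, given by its name, has taken for a name from the list of things; names that differ only in an ending like _2 or _b are one class to them, and where a whole thing is asked for, a point or a joint stands for the part that bears it (a point fixed in the world has none). Each returns a list of dicts, best first, with "p" (0 to 1); they miss things now and then, are a little off and sometimes report something else, mostly with a low value. They report only what shows in the picture. A call takes as long as a camera call. They do not tell look-alikes from the thing itself.
- imaging.boxes_of(camera, name): "extent" ([left, top, width, height] in pixels, round what is visible of it).
The state is a dict: "time_s": time; "joints": joint angles; "dq": joint speeds; "joint_torque": joint torques, N m; "eef_pos": TCP position; "ee_rot": TCP orientation; "wrist_force": force on the tool from outside, world axes, zero at the start; "ft_torque": the same for the moment, N m; "grip_width": opening from 0.0 (shut) to 1.0 (fully open); "grip_force": force on a finger pad.
Only numpy, scipy, OpenCV 4.12 (cv2) and the standard library are available. Lean on these libraries where they do the work, as an engineer would, in place of code of your own. Each camera call takes 0.05 s, during which the arm holds its last target. There are 200 camera calls.

## Working session

There is one attempt and no reset: what is moved stays moved. The work goes in short steps, Python scripts to look and compute and a shell command to move; the robot and the scene stay as the last step left them, time stands still between calls to the robot, and variables do not carry over. Pictures are saved under pics/ and viewed, at most 10 in all, crops included, and the job is handed in when it is done.

```bash
mkdir -p pics; ls; cat > h.py <<'E'
import numpy as np, cv2, sys
from station import arm, imaging
np.set_printoptions(precision=4, suppress=True)
def cam(name):
    c=imaging.camera_params(name); f=240/np.tan(np.radians(c["vfov"])/2)
    if "R" in c: R=np.array(c["R"]);t=np.array(c["t"]);Rw=R.T;o=-R.T@t
    else:
        s=arm.read_state();M=np.array(c["mount"]);E=np.array(s["ee_rot"])
        Rw=E@M[:3,:3];o=E@M[:3,3]+np.array(s["eef_pos"])
    return f,c["cx"],c["cy"],Rw,o
def cloud(name):
    k=cam(name);p,d=imaging.grab_frame(name);f,cx,cy,Rw,o=k
    v,u=np.mgrid[:480,:640]
    P=np.stack([(u-cx)/f*d,(v-cy)/f*d,d],-1)@Rw.T+o
    P[d==0]=np.nan
    return p,P
def save(p,n): cv2.imwrite("pics/"+n,p[:,:,::-1])
def st():
    s=arm.read_state();print(s["time_s"],np.array(s["eef_pos"]),np.array(s["joints"]),s["grip_width"],s["grip_force"],np.array(s["wrist_force"]));return s
E
python3 - <<'E'
from h import *
for n in("top","scene"):
    p,P=cloud(n);save(p,n+"0.png");np.savez("/tmp/%s0"%n,p=p,P=P)
    for o in("therm","cooker","rack","cooker_lid","mat"):
        for b in imaging.boxes_of(n,o)[:3]:
            x,y,w,h=b["extent"];print(n,o,round(b["p"],2),[int(i) for i in b["extent"]],P[int(y+h/2),int(x+w/2)])
s=st();print(np.array(s["ee_rot"]))
print(imaging.camera_params("wrist"))
E
```

```text
pics
top therm 0.91 [365, 257, 48, 44] [ 0.3962 -0.2821  0.0107]
top therm 0.72 [441, 295, 43, 49] [ 0.2745 -0.5188 -0.002 ]
top cooker 0.76 [258, 202, 57, 63] [0.5276 0.0398 0.0588]
top cooker 0.51 [361, 182, 39, 44] [ 0.6298 -0.2505  0.0287]
top cooker 0.5 [189, 261, 21, 28] [0.392  0.3083 0.0152]
top rack 0.72 [186, 258, 32, 28] [0.401  0.2927 0.0685]
top cooker_lid 0.92 [198, 183, 52, 54] [0.586  0.2265 0.1188]
top mat 0.72 [352, 249, 63, 61] [ 0.3926 -0.2673  0.004 ]
scene therm 0.86 [275, 125, 52, 30] [ 0.3222 -0.4556  0.0424]
scene therm 0.77 [287, 157, 38, 47] [ 0.4308 -0.2747  0.0445]
scene cooker 0.86 [307, 231, 75, 66] [0.5506 0.0576 0.0602]
scene cooker 0.41 [469, 349, 29, 33] [0.4655 0.4424 0.0165]
scene cooker 0.18 [376, 205, 15, 37] [0.3796 0.0143 0.0615]
scene rack 0.66 [434, 289, 52, 49] [0.4004 0.3147 0.0127]
scene cooker_lid 0.79 [341, 296, 72, 74] [0.6272 0.2673 0.0834]
scene mat 0.88 [273, 168, 86, 50] [ 0.4378 -0.2098  0.0422]
0.6 [0.1774 0.4941 0.2503] [ 1.1557  0.0522  1.4007  0.      1.6886 -0.0703] 1.002879689848342 0.0 [-0.4425 -0.283  -0.033 ]
[[-0.9411  0.338   0.    ]
 [ 0.338   0.9411  0.0001]
 [ 0.      0.0001 -1.    ]]
{'vfov': 71.63353746348035, 'cx': 317.0296914312944, 'cy': 240.25026819225647, 'mount': array([[-0.0012, -0.9585, -0.2849,  0.0726],
       [ 1.    , -0.0012, -0.0001, -0.0004],
       [-0.0003, -0.2849,  0.9586, -0.1242],
       [ 0.    ,  0.    ,  0.    ,  1.    ]])}
```

```bash
python3 - <<'E'
import numpy as np,cv2
p=np.load("/tmp/top0.npz")["p"]
c=p[150:360,150:500];c=cv2.resize(c,(800,480),interpolation=cv2.INTER_CUBIC)
cv2.imwrite("pics/topc.png",c[:,:,::-1])
E
```

```text
(no output)
```

View pics/topc.png

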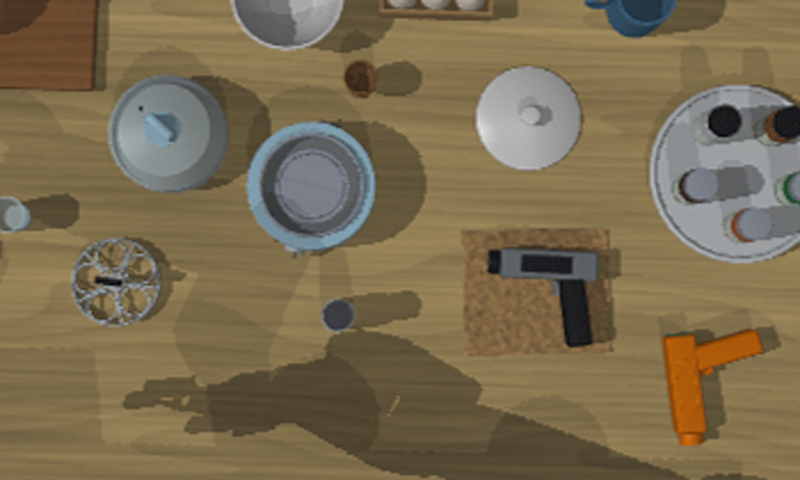

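View pics/scene0.png

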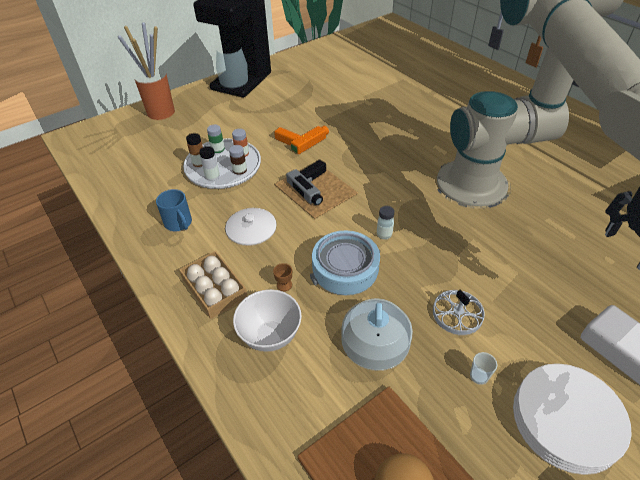

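The grey thermometer on the mat (top crop ~(550,265); scene ~(305,185)) fits the description. The orange look-alike at crop (700,375) has to be left alone. Its lens points to world +y and its handle to -x. The rack is at crop (115,282), the domed lid at (165,130) and the cooker at (312,185).

Moves only turn about the tool's z, so I first check in free air what the arm does at the edge of its reach.

```bash
python3 -m handwheel '[[0,40,0,0],[0,40,0,0],[0,40,0,0],[0,40,0,0],[0,40,0,0],[0,40,0,0],[0,40,0,0],[0,40,0,0]]'; python3 -c "
from h import *
print(np.array(st()['ee_rot']))"
```

```text
time_s: 1.27
eef_pos: [0.2697, 0.7503, 0.2478]
ee_rot: [[-0.941, 0.338, 0.005], [0.338, 0.941, 0.013], [-0.0, 0.013, -1.0]]
wrist_force: [-0.2, 1.0, 2.0]
grip_width: 0.998
grip_force: 0.0
1.2667 [0.2697 0.7503 0.2478] [ 1.1792  1.0081  0.1243  0.0006  1.9959 -0.0465] 0.9979286362369514 0.0 [-0.2168  1.0161  1.9784]
[[-0.9411  0.338   0.0046]
 [ 0.3381  0.941   0.0125]
 [-0.0001  0.0133 -0.9999]]
```

```bash
python3 - <<'E'
import numpy as np,cv2
for n in("top",):
    z=np.load("/tmp/top0.npz");p,P=z["p"].astype(int),z["P"]
    H=P[...,2]
    # cooker shoulder/collar ring
    m=(abs(P[...,0]-.53)<.12)&(abs(P[...,1]-.04)<.12)&(H>.06)&(H<.09)
    q=P[m];(c,r)=cv2.minEnclosingCircle(q[:,:2].astype(np.float32));print("cooker",c,r,m.sum(),q[:,2].max())
    m=(abs(P[...,0]-.586)<.12)&(abs(P[...,1]-.2265)<.1)&(H>.01)
    q=P[m];(c,r)=cv2.minEnclosingCircle(q[:,:2].astype(np.float32));print("lid",c,r,m.sum(),q[:,2].max())
    g=q[q[:,2]>.095];print("fin",len(g),g[:,:2].mean(0),g[:,2].max())
    m=(abs(P[...,0]-.40)<.09)&(abs(P[...,1]-.30)<.09)&(H>.008)
    q=P[m];(c,r)=cv2.minEnclosingCircle(q[:,:2].astype(np.float32));print("rack",c,r,m.sum());g=q[q[:,2]>.05];print("tab",g.mean(0),len(g),cv2.minAreaRect((g[:,:2]*1000).astype(np.float32)))
    m=(abs(P[...,0]-.40)<.13)&(abs(P[...,1]+.27)<.13)&(H>.02)&(H<.06)
    q=P[m];print("therm",q.min(0),q.max(0),cv2.minAreaRect((q[:,:2]*1000).astype(np.float32)))
    g=q[q[:,0]>q[:,0].max()-.036]; print("head",g.mean(0),g.min(0),g.max(0),cv2.minAreaRect((g[:,:2]*1000).astype(np.float32)))
    # heights of other things
    for nm,(u,v) in dict(board=(170,165),carton=(340,150)).items(): print(nm,P[v,u])
E
```

```text
cooker (0.5346630811691284, 0.04245351627469063) 0.08620630949735641 1532 0.08799200299173493
lid (0.5788611173629761, 0.22186776995658875) 0.14030800759792328 2164 0.12657301958108724
fin 79 [0.60150805 0.24052113] 0.12657301958108724
rack (0.3956899046897888, 0.3014882206916809) 0.11507958918809891 530
tab [0.39893129 0.30525776 0.07430428] 39 ((399.0736389160156, 306.2147521972656), (9.173727035522461, 32.29943084716797), 0.9292898774147034)
therm [ 0.32951261 -0.35064279  0.02075961] [ 0.46044558 -0.19954873  0.0542163 ] ((397.73797607421875, -271.787841796875), (150.63648986816406, 129.9155731201172), 86.14697265625)
head [ 0.44159758 -0.27261444  0.0401616 ] [ 0.42450722 -0.35064279  0.02075961] [ 0.46044558 -0.19954873  0.0542163 ] ((442.4928894042969, -275.0794677734375), (151.08660888671875, 35.723045349121094), 89.78612518310547)
board [0.73506657 0.417255   0.02022444]
carton [ 0.79301108 -0.11665823  0.04973977]
```

```bash
python3 -m handwheel '[[0,40,0,0],[0,40,0,0],[0,40,0,0],[0,40,0,0]]'; python3 -m handwheel '[[0,-40,0,0],[0,-40,0,0],[0,-40,0,0],[0,-40,0,0]]'; python3 -c "
from h import *
print(np.array(st()['ee_rot']))"
```

```text
time_s: 1.6
eef_pos: [0.2822, 0.7851, 0.2101]
ee_rot: [[-0.941, 0.336, 0.034], [0.338, 0.936, 0.095], [0.0, 0.101, -0.995]]
wrist_force: [0.4, 0.4, 0.3]
grip_width: 1.0
grip_force: 0.0
time_s: 1.93
eef_pos: [0.2481, 0.689, 0.2032]
ee_rot: [[-0.941, 0.336, 0.034], [0.338, 0.936, 0.096], [0.0, 0.102, -0.995]]
wrist_force: [0.8, 0.3, 0.9]
grip_width: 0.999
grip_force: 0.0
1.9333 [0.2481 0.689  0.2032] [ 1.1728  0.5972  0.8316  0.0054  1.611  -0.0527] 0.9986768212605179 0.0 [0.7708 0.2606 0.9189]
[[-0.9411  0.3363  0.0344]
 [ 0.338   0.9363  0.0958]
 [ 0.      0.1018 -0.9948]]
```

```bash
python3 -m handwheel '[[0,-40,0,0],[0,-40,0,0],[0,-40,0,0],[0,-40,0,0],[0,-40,0,0],[0,-40,0,0],[0,-40,0,0],[0,-40,0,0]]'; python3 -m handwheel '[[0,-40,0,0],[0,-40,0,0],[0,-40,0,0],[0,-40,0,0],[0,-40,0,0],[0,-40,0,0]]';  python3 -c "
from h import *
print(np.array(st()['ee_rot']))"
```

```text
time_s: 2.6
eef_pos: [0.1402, 0.3887, 0.1713]
ee_rot: [[-0.941, 0.336, 0.035], [0.338, 0.936, 0.096], [-0.0, 0.102, -0.995]]
wrist_force: [1.2, -0.3, 1.4]
grip_width: 1.002
grip_force: 0.0
time_s: 3.1
eef_pos: [0.0838, 0.2307, 0.1461]
ee_rot: [[-0.941, 0.338, 0.017], [0.338, 0.94, 0.048], [0.001, 0.051, -0.999]]
wrist_force: [0.4, 0.6, -0.1]
grip_width: 1.001
grip_force: 0.0
3.1 [0.0838 0.2307 0.1461] [ 1.0617 -0.9078  2.3003  0.0092  1.6987 -0.1624] 1.0006915899369808 0.0 [ 0.3623  0.6123 -0.08  ]
[[-0.941   0.338   0.0166]
 [ 0.3385  0.9397  0.0485]
 [ 0.0008  0.0513 -0.9987]]
```

```bash
python3 -m handwheel '[[0,-40,0,0],[0,-40,0,0]]';  python3 -c "
from h import *
print(np.array(st()['ee_rot']))"
```

```text
time_s: 3.27
eef_pos: [0.0803, 0.2198, 0.1425]
ee_rot: [[-0.941, 0.338, 0.003], [0.338, 0.941, 0.008], [-0.0, 0.008, -1.0]]
wrist_force: [-0.7, 0.2, 0.3]
grip_width: 1.0
grip_force: 0.0
3.2667 [0.0803 0.2198 0.1425] [ 1.0605 -0.9079  2.3067  0.0013  1.7349 -0.1654] 1.0004794069925989 0.0 [-0.7374  0.208   0.3009]
[[-0.9412  0.3379  0.0027]
 [ 0.3379  0.9411  0.0076]
 [-0.      0.008  -1.    ]]
```

```bash
python3 -m handwheel '[[0,20,-17,7],[0,20,-17,7],[0,20,-17,7],[0,20,-17,7],[0,20,-17,7],[0,20,-17,7],[0,20,-17,7],[0,20,-17,7]]'; python3 -m handwheel '[[-20,30,0,7],[-20,30,0,7],[-40,12,0,0],[-40,12,0,0],[-40,12,0,0],[-40,12,0,0],[-40,12,0,0],[-40,12,0,0]]'
```

```text
time_s: 3.93
eef_pos: [0.1882, 0.3299, 0.2805]
ee_rot: [[-0.241, 0.97, 0.003], [0.97, 0.241, 0.008], [0.007, 0.005, -1.0]]
wrist_force: [0.5, 0.5, -0.4]
grip_width: 1.0
grip_force: 0.0
time_s: 4.6
eef_pos: [0.3268, 0.0599, 0.2784]
ee_rot: [[-0.005, 1.0, 0.005], [1.0, 0.005, 0.007], [0.007, 0.005, -1.0]]
wrist_force: [1.2, 1.1, -0.3]
grip_width: 0.999
grip_force: 0.0
```

```bash
python3 -m handwheel '[[-40,14,0,0],[-40,14,0,0],[-40,14,0,0],[-40,14,0,0],[-40,14,0,0],[-40,14,0,0],[-40,14,0,0],[-20,10,0,0]]'; python3 -m handwheel '[[0,0,0,0]]'; cat > t.py <<'E'
from h import *
p,P=cloud("wrist");save(p,"w_therm.png")
q0=P.copy();H=P[...,2]
m=(abs(P[...,0]-.40)<.12)&(abs(P[...,1]+.27)<.12)&(H>.028)&(H<.06)
q=P[m];print(q.min(0),q.max(0),np.median(q[:,2]))
# head: band; fit long edge by rows in y
ys=np.arange(-.33,-.22,.01)
e=[]
for y in ys:
    s=q[abs(q[:,1]-y)<.004]
    print(round(y,3),s[:,0].min(),s[:,0].max(),end=' | '); e.append(s[:,0].max())
k=np.polyfit(ys,e,1);print("\nslope deg",np.degrees(np.arctan(k[0])))
# mat
c=p.astype(int);mm=(abs(H-.006)<.004)&(abs(P[...,0]-.39)<.15)&(abs(P[...,1]+.27)<.15)&(c[...,0]-c[...,2]>45)
st()
E
python3 t.py
```

```text
time_s: 5.27
eef_pos: [0.4346, -0.2371, 0.2754]
ee_rot: [[-0.002, 1.0, 0.002], [1.0, 0.002, 0.006], [0.006, 0.002, -1.0]]
wrist_force: [-0.7, 0.1, -0.7]
grip_width: 1.002
grip_force: 0.0
time_s: 5.35
eef_pos: [0.4349, -0.2368, 0.2748]
ee_rot: [[-0.001, 1.0, 0.001], [1.0, 0.001, 0.007], [0.007, 0.001, -1.0]]
wrist_force: [0.4, -0.2, -0.8]
grip_width: 1.003
grip_force: 0.0
[ 0.3282 -0.3509  0.028 ] [ 0.4597 -0.2011  0.0462] 0.04236082099676053
-0.33 0.33065207571666255 0.4573518212764938 | -0.32 0.3284433917409607 0.45717849991025583 | -0.31 0.3290997375603957 0.45824485139959686 | -0.3 0.3732847365166603 0.45809685412255885 | -0.29 0.39852816399006163 0.45901656980779393 | -0.28 0.418916386536749 0.45892800775782233 | -0.27 0.41898658046155507 0.45878553952616635 | -0.26 0.41914173311234715 0.4596959442590369 | -0.25 0.42043388494607287 0.45971688038446706 | -0.24 0.4205724065494578 0.45934712473320743 | -0.23 0.42065921565997166 0.4590429610450243 | -0.22 0.42062459781090017 0.45887793955927264 | 
slope deg 1.0271902635795598
5.4 [ 0.4345 -0.2348  0.2751] [-0.574  -0.0392  1.4437  0.0071  1.7401 -0.5747] 0.998010080947877 0.0 [-0.0715  0.3327 -0.1143]
```

View pics/w_therm.png

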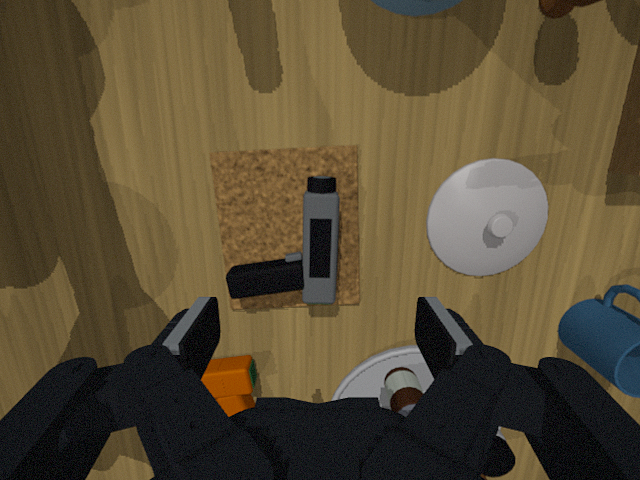

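The wrist picture shows the grey thermometer, nose at (321,183) pointing up-image (+y), head centred on x≈0.4395 with its top at 0.042, as it should be. I'll descend and grasp it.

```bash
python3 -m handwheel '[[-12,3,-0,1],[-12,2,30,0],[0,0,40,0],[0,0,40,0],[0,0,40,0],[0,0,40,0],[0,0,25,0]]';python3 -m handwheel '[[0,0,15,0],[0,0,10,0],[0,0,5,0],[0,0,0,0]]'
```

```text
time_s: 5.98
eef_pos: [0.4382, -0.2541, 0.0568]
ee_rot: [[0.012, 1.0, -0.001], [1.0, -0.012, 0.009], [0.009, -0.001, -1.0]]
wrist_force: [-0.1, -0.5, 0.4]
grip_width: 0.997
grip_force: 0.0
time_s: 6.32
eef_pos: [0.4397, -0.2552, 0.0303]
ee_rot: [[0.013, 1.0, 0.002], [1.0, -0.013, 0.007], [0.007, 0.002, -1.0]]
wrist_force: [-0.4, -0.2, 0.7]
grip_width: 0.998
grip_force: 0.0
```

```bash
python3 -m handwheel '[[0,0,0,0],[0,0,0,0],[0,0,0,0],[0,0,0,0],[0,0,0,0],[0,0,0,0]]' 0 60;python3 -m handwheel '[[0,0,-10,0],[0,0,-20,0],[0,0,-40,0],[0,0,-40,0],[0,0,-40,0],[0,0,-40,0],[0,0,-30,0]]'
```

```text
time_s: 6.82
eef_pos: [0.4402, -0.2559, 0.0315]
ee_rot: [[0.013, 1.0, 0.004], [1.0, -0.013, 0.006], [0.006, 0.004, -1.0]]
wrist_force: [0.1, 0.8, 6.2]
grip_width: 0.458
grip_force: 62.3
time_s: 7.4
eef_pos: [0.4389, -0.2569, 0.2544]
ee_rot: [[0.013, 1.0, 0.005], [1.0, -0.013, 0.005], [0.005, 0.005, -1.0]]
wrist_force: [0.9, -0.1, -1.7]
grip_width: 0.461
grip_force: 61.3
```

```bash
python3 -m handwheel '[[20,15,-10,-7],[20,15,-10,-7],[20,15,-10,-7],[20,15,-10,-7],[20,15,-10,-7],[20,15,-10,-7],[20,15,-10,-7]]';python3 -m handwheel '[[-17,12,-10,-7],[-17,12,-10,-7],[-17,12,-10,-7],[-17,12,-10,-7],[-17,12,-10,-7],[-17,12,-10,-7]]'
```

```text
time_s: 7.98
eef_pos: [0.4872, -0.0934, 0.3218]
ee_rot: [[-0.75, 0.661, 0.001], [0.661, 0.75, 0.008], [0.004, 0.006, -1.0]]
wrist_force: [1.4, -0.1, -1.8]
grip_width: 0.458
grip_force: 61.6
time_s: 8.48
eef_pos: [0.6077, -0.072, 0.3821]
ee_rot: [[-1.0, -0.01, 0.001], [-0.01, 1.0, 0.007], [-0.001, 0.007, -1.0]]
wrist_force: [1.1, -0.4, -1.5]
grip_width: 0.456
grip_force: 61.6
```

```bash
python3 -m handwheel '[[-40,10,0,0],[-40,10,0,0],[-40,0,0,0],[-40,0,0,0],[-40,0,0,0],[-40,0,0,0],[-40,0,0,0],[-40,0,0,0]]';python3 -m handwheel '[[-40,0,0,0],[-40,0,0,0],[-40,0,0,0],[-40,0,0,0],[-40,0,0,0],[-40,0,0,0],[-40,0,0,0],[-40,0,0,0]]'
```

```text
time_s: 9.15
eef_pos: [0.783, -0.0448, 0.3243]
ee_rot: [[-0.996, -0.004, 0.09], [-0.004, 1.0, 0.002], [-0.09, 0.002, -0.996]]
wrist_force: [-1.2, 0.5, -1.4]
grip_width: 0.46
grip_force: 61.6
time_s: 9.82
eef_pos: [0.8578, -0.0323, 0.2742]
ee_rot: [[-0.962, -0.002, 0.272], [-0.004, 1.0, -0.007], [-0.272, -0.007, -0.962]]
wrist_force: [0.6, -0.4, -2.1]
grip_width: 0.461
grip_force: 61.6
```

```bash
python3 -m handwheel '[[-40,0,0,0],[-40,0,0,0],[-40,0,0,0],[-40,0,0,0],[-40,0,0,0],[-40,0,0,0],[-40,0,0,0],[-40,0,0,0]]';python3 -m handwheel '[[-40,0,0,0],[-40,0,0,0],[-40,0,0,0],[-40,0,0,0],[-40,0,0,0],[-40,0,0,0]]'
```

```text
time_s: 10.48
eef_pos: [0.9076, -0.023, 0.2898]
ee_rot: [[-0.89, -0.0, 0.456], [-0.006, 1.0, -0.012], [-0.456, -0.014, -0.89]]
wrist_force: [-0.3, 0.6, -0.5]
grip_width: 0.457
grip_force: 61.6
time_s: 10.98
eef_pos: [0.9294, -0.0175, 0.3347]
ee_rot: [[-0.815, 0.002, 0.579], [-0.008, 1.0, -0.015], [-0.579, -0.017, -0.815]]
wrist_force: [-0.9, -0.2, -0.6]
grip_width: 0.46
grip_force: 61.7
```

```bash
python3 -m handwheel '[[-40,0,0,0],[-40,0,0,0],[-40,0,0,0],[-40,0,0,0],[-40,0,0,0],[-40,0,0,0]]'; cat > tgt.py <<'E'
from h import *
s=st();E=np.array(s["ee_rot"]);p=np.array(s["eef_pos"])
plate=np.array([.535,.042,.059]);lens=p+E@np.array([.056,0,.0075])
goal=plate-E[:,0]*.10
d=E.T@(goal-lens)*1000
print("lens",lens,"move tool mm",d,"plate in lens mm",E.T@(plate-lens)*1000,"tcp goal",p+goal-lens)
E
python3 tgt.py
```

```text
time_s: 11.48
eef_pos: [0.9377, -0.0128, 0.3999]
ee_rot: [[-0.727, 0.003, 0.687], [-0.01, 1.0, -0.016], [-0.687, -0.019, -0.727]]
wrist_force: [-0.6, -0.4, -2.2]
grip_width: 0.455
grip_force: 61.7
11.4833 [ 0.9377 -0.0128  0.3999] [-0.06    0.9052  0.1224  0.0258  1.3572 -1.6304] 0.45548745470844026 61.683053970336914 [-0.5612 -0.383  -2.2365]
lens [ 0.9021 -0.0135  0.356 ] move tool mm [370.2075  59.8217 -37.1407] plate in lens mm [470.2075  59.8217 -37.1407] tcp goal [0.6433 0.0438 0.1716]
```

```bash
python3 -m handwheel '[[36,8,-5,0],[36,8,-5,0],[36,8,-5,0],[36,8,-5,0],[36,8,-5,0],[36,8,-5,0],[36,6,-4,0],[36,5,-3,0]]'; python3 -m handwheel '[[0,0,0,0],[0,0,0,0]]';python3 - <<'E'
exec(open("tgt.py").read())
k=cam("wrist");pic,P=cloud("wrist");save(pic,"w_lens.png");np.savez("/tmp/wl",P=P)
f,cx,cy,Rw,o=k
for X in(lens,plate):
    c=Rw.T@(X-o);print(c[0]/c[2]*f+cx,c[1]/c[2]*f+cy)
T=(P-p)@E  # tool coords
m=(abs(T[...,0]-.05)<.045)&(abs(T[...,1])<.03)&(abs(T[...,2])<.03)
print(T[m].min(0),T[m].max(0))
for a in(.0,.02,.035): 
    q=T[m&(abs(T[...,0]-a-.005)<.004)];print(a,np.median(q,0),len(q))
H=P[...,2];m=(H>.065)&(H<.09)&(abs(P[...,0]-.535)<.1)&(abs(P[...,1]-.042)<.1)
q=P[m];print("ring",cv2.minEnclosingCircle(q[:,:2].astype(np.float32)),np.median(q[:,2]))
E
```

```text
time_s: 12.15
eef_pos: [0.7393, 0.0356, 0.2546]
ee_rot: [[-0.727, 0.003, 0.687], [-0.01, 1.0, -0.016], [-0.687, -0.018, -0.727]]
wrist_force: [0.3, 0.2, -2.2]
grip_width: 0.459
grip_force: 61.8
time_s: 12.32
eef_pos: [0.7389, 0.0355, 0.2512]
ee_rot: [[-0.732, 0.003, 0.682], [-0.01, 1.0, -0.016], [-0.682, -0.018, -0.731]]
wrist_force: [0.4, -0.3, 0.5]
grip_width: 0.459
grip_force: 61.6
12.3167 [0.7389 0.0355 0.2512] [ 0.0047  0.1874  1.3925 -0.026   0.8116 -1.5598] 0.4586605912402266 61.624767780303955 [ 0.3722 -0.2695  0.5275]
lens [0.7031 0.0348 0.2075] move tool mm [124.118    9.4478  -6.0542] plate in lens mm [224.118    9.4478  -6.0542] tcp goal [0.644  0.0437 0.1708]
318.2186766728049 184.50878658544573
369.62183207396214 -1037.7482932901912
[ 0.005 -0.03  -0.03 ] [0.0548 0.03   0.0217]
0.0 [ 0.0068  0.0002 -0.0113] 1575
0.02 [ 0.025  -0.0001 -0.0108] 2128
0.035 [ 0.0385 -0.0001 -0.0075] 2201
ring ((0.0, 0.0), 0.0) nan
  return _methods._mean(a, axis=axis, dtype=dtype,
  ret = ret.dtype.type(ret / rcount)
```

View pics/w_lens.png

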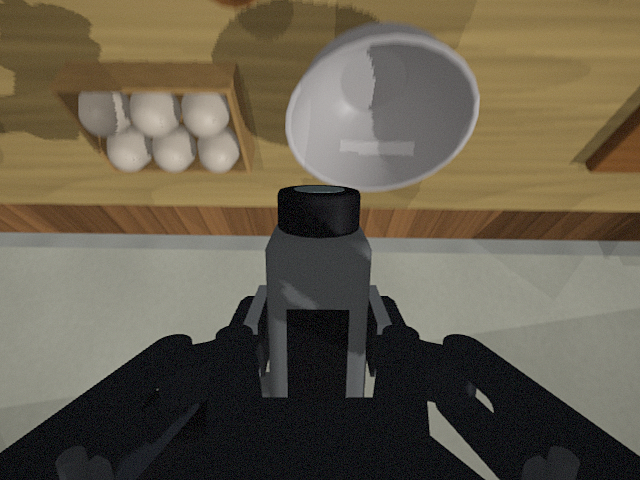

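Predicted lens pixel (318,184) matches the lens seen at (320,188), so the grasp hasn't slipped. Going in to the reading pose.

```bash
python3 -m handwheel '[[30,2,-1,0],[30,2,-1,0],[25,2,-1,0],[20,2,-1,0],[12,1,-1,0],[7,1,-1,0],[0,0,0,0],[0,0,0,0]]'; python3 tgt.py; python3 -m handwheel '[[0,0,0,0],[0,0,0,0],[0,0,0,0],[0,0,0,0],[0,0,0,0],[0,0,0,0],[0,0,0,0],[0,0,0,0]]'; python3 -m handwheel '[[0,0,0,0],[0,0,0,0],[0,0,0,0],[0,0,0,0],[0,0,0,0],[0,0,0,0],[0,0,0,0],[0,0,0,0]]'; python3 -m handwheel '[[0,0,0,0],[0,0,0,0],[0,0,0,0],[0,0,0,0],[0,0,0,0],[0,0,0,0],[0,0,0,0],[0,0,0,0]]'; python3 tgt.py
```

```text
time_s: 13.03
eef_pos: [0.6484, 0.0438, 0.1763]
ee_rot: [[-0.726, 0.004, 0.688], [-0.01, 1.0, -0.016], [-0.688, -0.018, -0.725]]
wrist_force: [0.3, -0.2, -1.4]
grip_width: 0.455
grip_force: 61.8
13.0333 [0.6484 0.0438 0.1763] [ 0.0237  0.0014  1.7496 -0.0548  0.6326 -1.5192] 0.45539087459670247 61.790510416030884 [ 0.3057 -0.1732 -1.4478]
lens [0.6129 0.0431 0.1323] move tool mm [ 6.9738 -0.0727 -0.4395] plate in lens mm [106.9738  -0.0727  -0.4395] tcp goal [0.643  0.0437 0.1718]
time_s: 13.7
eef_pos: [0.6466, 0.0439, 0.1734]
ee_rot: [[-0.729, 0.004, 0.685], [-0.01, 1.0, -0.016], [-0.685, -0.018, -0.728]]
wrist_force: [0.2, -0.2, -0.8]
grip_width: 0.464
grip_force: 61.8
time_s: 14.37
eef_pos: [0.6466, 0.0439, 0.1734]
ee_rot: [[-0.729, 0.004, 0.685], [-0.01, 1.0, -0.016], [-0.685, -0.019, -0.728]]
wrist_force: [-0.1, 0.2, -2.0]
grip_width: 0.456
grip_force: 61.8
time_s: 15.03
eef_pos: [0.6466, 0.0439, 0.1734]
ee_rot: [[-0.729, 0.004, 0.685], [-0.01, 1.0, -0.016], [-0.685, -0.018, -0.728]]
wrist_force: [0.4, -0.5, -2.2]
grip_width: 0.46
grip_force: 61.8
15.0333 [0.6466 0.0439 0.1734] [ 0.0239  0.0012  1.7541 -0.0549  0.6327 -1.5191] 0.46025995284837234 61.78961992263794 [ 0.3615 -0.4983 -2.1857]
lens [0.611  0.0432 0.1296] move tool mm [ 3.734  -0.1828 -0.5805] plate in lens mm [103.734   -0.1828  -0.5805] tcp goal [0.6435 0.0437 0.1713]
```

```bash
python3 -m handwheel '[[-20,0,0,0],[-30,0,-20,0],[-28,0,-28,0],[-28,0,-28,0],[-28,0,-28,0]]'; python3 -m handwheel '[[29,-3,-27,0],[29,-3,-27,0],[29,-3,-27,0],[29,-3,-27,0],[29,-3,-27,0],[29,-3,-27,0],[29,-3,-27,0],[29,-3,-27,0]]'
```

```text
time_s: 15.45
eef_pos: [0.6728, 0.0469, 0.3426]
ee_rot: [[-0.729, 0.004, 0.685], [-0.01, 1.0, -0.016], [-0.685, -0.019, -0.729]]
wrist_force: [0.6, -0.1, -1.5]
grip_width: 0.452
grip_force: 61.6
time_s: 16.12
eef_pos: [0.389, 0.0291, 0.3394]
ee_rot: [[-0.756, 0.007, 0.654], [-0.009, 1.0, -0.021], [-0.654, -0.022, -0.756]]
wrist_force: [2.2, -1.2, -3.4]
grip_width: 0.46
grip_force: 61.8
```

```bash
python3 -m handwheel '[[32,0,-25,0],[32,0,-25,0],[32,0,-25,0],[32,0,-25,0],[33,0,-22,0],[33,0,-22,0],[33,0,-22,0],[33,0,-22,0]]'; python3 -m handwheel '[[35,0,-17,0],[35,0,-17,0],[35,0,-17,0],[35,0,-17,0],[35,0,-15,0],[35,0,-15,0],[35,0,-15,0],[35,0,-15,0]]'; python3 -c "
from h import *
st()"
```

```text
time_s: 16.78
eef_pos: [0.2629, 0.1272, 0.4094]
ee_rot: [[-0.831, 0.048, 0.555], [-0.001, 0.996, -0.088], [-0.557, -0.074, -0.827]]
wrist_force: [-0.4, 2.0, -1.8]
grip_width: 0.456
grip_force: 61.8
time_s: 17.45
eef_pos: [0.0303, 0.1701, 0.3843]
ee_rot: [[-0.843, 0.054, 0.535], [-0.002, 0.995, -0.104], [-0.538, -0.089, -0.839]]
wrist_force: [0.1, 1.9, -2.5]
grip_width: 0.458
grip_force: 61.8
17.45 [0.0303 0.1701 0.3843] [ 1.9133 -0.8272  1.8702 -0.676   2.2944 -0.0375] 0.4579626060110045 61.82796120643616 [ 0.0883  1.9099 -2.5419]
```

```bash
python3 -m handwheel '[[-32,0,20,0],[-32,0,20,0],[-30,-15,20,0],[-30,-15,20,0],[-30,-20,20,0],[-30,-20,20,0],[-30,-20,20,0],[-30,-20,20,0]]'; python3 -m handwheel '[[-30,-25,20,0],[-30,-25,20,0],[-30,-25,20,0],[-20,-20,12,0]]'; python3 -c "
from h import *
st()"
```

```text
time_s: 18.12
eef_pos: [0.257, 0.117, 0.4029]
ee_rot: [[-0.853, 0.064, 0.518], [-0.004, 0.992, -0.129], [-0.522, -0.112, -0.846]]
wrist_force: [0.2, 1.0, -2.0]
grip_width: 0.457
grip_force: 61.9
time_s: 18.45
eef_pos: [0.3583, 0.0337, 0.4078]
ee_rot: [[-0.855, 0.064, 0.515], [-0.004, 0.992, -0.13], [-0.519, -0.113, -0.847]]
wrist_force: [-0.7, 0.2, -2.4]
grip_width: 0.458
grip_force: 61.8
18.45 [0.3583 0.0337 0.4078] [ 0.1352 -0.7757  1.7921 -0.1996  1.5977 -1.4621] 0.45758060767275227 61.789430379867554 [-0.7449  0.2199 -2.3829]
```

```bash
python3 -m handwheel '[[9,-12,33,0],[9,-12,33,0],[9,-12,33,0],[9,-12,33,0],[9,-12,33,0],[9,-12,33,0],[9,-12,33,0]]';  python3 -m handwheel '[[32,-8,-20,0],[32,-8,-20,0],[32,-8,-20,0],[32,0,-20,0]]'; python3 -c "
from h import *
st()"
```

```text
time_s: 19.03
eef_pos: [0.4167, -0.0788, 0.1878]
ee_rot: [[-0.855, 0.064, 0.515], [-0.004, 0.991, -0.13], [-0.519, -0.114, -0.847]]
wrist_force: [0.7, 0.4, -1.3]
grip_width: 0.458
grip_force: 62.0
time_s: 19.37
eef_pos: [0.3386, -0.1182, 0.1933]
ee_rot: [[-0.879, 0.056, 0.474], [0.001, 0.993, -0.114], [-0.477, -0.1, -0.873]]
wrist_force: [0.6, -0.4, -1.3]
grip_width: 0.457
grip_force: 61.9
19.3667 [ 0.3386 -0.1182  0.1933] [-0.55   -0.9084  2.2722  0.1571  1.2925 -2.0961] 0.45699717243275356 61.86572313308716 [ 0.5632 -0.4049 -1.3374]
```

```bash
python3 -m handwheel '[[30,15,-17,0],[30,15,-17,0],[34,10,-17,0],[34,5,-17,0],[34,0,-17,0],[34,0,-17,0]]'; python3 -c "
from h import *
st()"
```

```text
time_s: 19.87
eef_pos: [0.2949, -0.1374, 0.1985]
ee_rot: [[-0.928, 0.03, 0.372], [0.008, 0.998, -0.061], [-0.373, -0.054, -0.926]]
wrist_force: [0.3, -0.8, -1.6]
grip_width: 0.458
grip_force: 61.9
19.8667 [ 0.2949 -0.1374  0.1985] [-0.7104 -0.9079  2.2343  0.1984  1.4825 -2.2458] 0.4583709192295136 61.911163330078125 [ 0.2828 -0.7514 -1.5653]
```

```bash
python3 -m handwheel '[[20,35,-10,0],[20,35,-10,0],[34,5,-14,0],[34,5,-14,0],[34,5,-14,0],[34,5,-14,0],[34,5,-14,0],[34,5,-14,0]]'; python3 -c "
from h import *
st()"
```

```text
time_s: 20.53
eef_pos: [0.2398, -0.1374, 0.237]
ee_rot: [[-0.972, 0.009, 0.233], [0.013, 1.0, 0.014], [-0.233, 0.016, -0.972]]
wrist_force: [0.2, -0.1, -0.8]
grip_width: 0.456
grip_force: 61.9
20.5333 [ 0.2398 -0.1374  0.237 ] [-0.8299 -0.9078  2.1343  0.1856  1.762  -2.3401] 0.45558090624818165 61.899880170822144 [ 0.2265 -0.1106 -0.7681]
```

```bash
python3 -m handwheel '[[35,15,0,0],[35,15,0,0],[38,5,0,0],[38,5,0,0],[38,5,0,0],[38,0,0,0]]'; python3 -c "
from h import *
st()"
```

```text
time_s: 21.03
eef_pos: [0.1128, -0.1964, 0.2099]
ee_rot: [[-0.986, 0.003, 0.168], [0.018, 0.996, 0.09], [-0.167, 0.092, -0.982]]
wrist_force: [0.0, -0.6, -1.3]
grip_width: 0.457
grip_force: 61.8
21.0333 [ 0.1128 -0.1964  0.2099] [-1.4282 -0.9079  2.1832  0.1925  1.9268 -2.9267] 0.45702551691773274 61.84659719467163 [ 0.0435 -0.5628 -1.3487]
```

```bash
python3 -m handwheel '[[-36,5,7,0],[-36,15,7,0],[-36,20,8,0],[-36,25,8,0],[-36,25,8,0],[-36,30,8,0]]'; python3 -m handwheel '[[0,40,4,0],[0,40,4,0],[0,40,4,0],[0,40,4,0],[0,40,4,0]]';  python3 -m handwheel '[[35,-19,3,0],[35,-19,3,0],[35,-19,3,0]]'; python3 -c "
from h import *
st()"
```

```text
time_s: 21.53
eef_pos: [0.3128, -0.0893, 0.2121]
ee_rot: [[-0.986, 0.002, 0.17], [0.017, 0.996, 0.088], [-0.169, 0.09, -0.982]]
wrist_force: [0.2, -1.5, -0.6]
grip_width: 0.458
grip_force: 61.9
time_s: 21.95
eef_pos: [0.314, 0.1126, 0.2109]
ee_rot: [[-0.985, -0.0, 0.171], [0.015, 0.996, 0.09], [-0.17, 0.091, -0.981]]
wrist_force: [1.9, -0.9, -2.0]
grip_width: 0.457
grip_force: 61.9
time_s: 22.2
eef_pos: [0.2604, 0.0684, 0.1791]
ee_rot: [[-0.992, -0.007, 0.126], [0.004, 0.997, 0.082], [-0.127, 0.082, -0.989]]
wrist_force: [0.9, -0.2, -1.9]
grip_width: 0.456
grip_force: 61.8
22.2 [0.2604 0.0684 0.1791] [ 0.0434 -0.9079  2.2404  0.0774  1.6782 -1.5154] 0.45610706906016496 61.846243143081665 [ 0.9081 -0.1596 -1.8721]
```

```bash
python3 -m handwheel '[[0,40,-3,0],[0,40,-3,0],[30,-25,0,0],[30,-25,0,0],[30,-25,0,0]]'; python3 -c "
from h import *
st()"
```

```text
time_s: 22.62
eef_pos: [0.2399, 0.0946, 0.1783]
ee_rot: [[-0.997, -0.004, 0.082], [0.001, 0.998, 0.063], [-0.082, 0.063, -0.995]]
wrist_force: [0.8, 0.1, -1.7]
grip_width: 0.457
grip_force: 62.0
22.6167 [0.2399 0.0946 0.1783] [ 0.1842 -0.9081  2.2389  0.0471  1.7181 -1.3791] 0.4567160688445987 61.957197189331055 [ 0.7779  0.1328 -1.7316]
```

```bash
python3 -m handwheel '[[0,40,-3,0],[0,40,-3,0],[30,-28,0,0],[30,-28,0,0],[30,-28,0,0],[30,-28,0,0]]'; python3 -c "
from h import *
st()"
```

```text
time_s: 23.12
eef_pos: [0.2118, 0.1101, 0.1788]
ee_rot: [[-1.0, 0.002, 0.016], [0.003, 1.0, 0.025], [-0.016, 0.025, -1.0]]
wrist_force: [0.7, -0.5, -1.2]
grip_width: 0.46
grip_force: 62.0
23.1167 [0.2118 0.1101 0.1788] [ 0.3033 -0.9074  2.2352  0.0192  1.7915 -1.2606] 0.4597039209558031 61.96699261665344 [ 0.6821 -0.4847 -1.2113]
```

```bash
python3 -m handwheel '[[-30,-11,-10,7],[-30,-11,-10,7],[-30,-11,-10,7],[-30,-11,-10,7],[-30,-11,-10,7],[-30,-11,-10,7],[-30,-11,-10,7]]'; python3 -m handwheel '[[-38,0,0,7],[-38,0,0,7],[-38,0,0,7],[-38,0,0,7],[-38,0,0,7],[-30,0,0,7],[0,0,0,0]]'; python3 -c "
from h import *
st()"
```

```text
time_s: 23.7
eef_pos: [0.3751, -0.0366, 0.2485]
ee_rot: [[-0.647, 0.762, 0.017], [0.762, 0.647, 0.025], [0.008, 0.029, -1.0]]
wrist_force: [0.8, 0.5, -1.3]
grip_width: 0.459
grip_force: 61.8
time_s: 24.28
eef_pos: [0.4613, -0.2366, 0.2433]
ee_rot: [[0.034, 0.999, 0.015], [0.999, -0.034, 0.024], [0.025, 0.014, -1.0]]
wrist_force: [1.4, 0.0, -1.8]
grip_width: 0.459
grip_force: 62.0
24.2833 [ 0.4613 -0.2366  0.2433] [-0.5595  0.034   1.4335  0.0288  1.6741 -0.5226] 0.45870152929822433 61.99302792549133 [ 1.4042  0.0421 -1.7794]
```

```bash
python3 -m handwheel '[[-12,-12,25,-1],[-12,-12,35,0],[0,0,40,0],[0,0,40,0],[0,0,30,0],[0,0,20,0],[0,0,8,0],[0,0,0,0]]'
```

```text
time_s: 24.95
eef_pos: [0.4394, -0.2502, 0.0438]
ee_rot: [[0.005, 1.0, 0.014], [1.0, -0.005, 0.028], [0.028, 0.014, -1.0]]
wrist_force: [-0.2, -0.5, -2.0]
grip_width: 0.462
grip_force: 62.0
```

```bash
python3 -m handwheel '[[-4,0,4,0],[0,0,4,0],[0,0,2,0],[0,0,1,0],[0,0,0,0],[0,0,0,0]]'
```

```text
time_s: 25.45
eef_pos: [0.44, -0.2562, 0.035]
ee_rot: [[0.007, 1.0, 0.018], [1.0, -0.008, 0.025], [0.025, 0.018, -1.0]]
wrist_force: [0.9, 1.2, -2.5]
grip_width: 0.458
grip_force: 62.0
```

```bash
python3 -m handwheel '[[0,0,1,0],[0,0,1,0],[0,0,0,0]]';python3 -m handwheel '[[0,0,0,0],[0,0,0,0],[0,0,0,0],[0,0,0,0]]' 1; python3 -m handwheel '[[0,0,-15,0],[0,0,-35,0],[0,0,-40,0],[0,0,-40,0],[0,0,-40,0],[0,0,-40,0]]'; python3 - <<'E'
from h import *
k=cloud("wrist");p,P=k;save(p,"w_back.png");H=P[...,2]
m=(abs(P[...,0]-.40)<.12)&(abs(P[...,1]+.27)<.12)&(H>.028)&(H<.06)
q=P[m];print(q.min(0),q.max(0),np.median(q[:,2]))
A=np.c_[q[:,:2],np.ones(len(q))][(q[:,0]>.425)&(q[:,0]<.455)&(q[:,1]<-.23)];b=q[(q[:,0]>.425)&(q[:,0]<.455)&(q[:,1]<-.23)][:,2];print(np.linalg.lstsq(A,b,rcond=None)[0])
E
```

```text
time_s: 25.7
eef_pos: [0.4401, -0.2562, 0.0332]
ee_rot: [[0.007, 1.0, 0.018], [1.0, -0.008, 0.025], [0.025, 0.018, -1.0]]
wrist_force: [0.3, 1.9, 3.1]
grip_width: 0.459
grip_force: 62.6
time_s: 26.03
eef_pos: [0.4398, -0.2559, 0.0325]
ee_rot: [[0.007, 1.0, 0.017], [1.0, -0.008, 0.026], [0.026, 0.017, -1.0]]
wrist_force: [-0.4, -0.1, 0.6]
grip_width: 0.989
grip_force: 0.0
time_s: 26.53
eef_pos: [0.4358, -0.2611, 0.2444]
ee_rot: [[0.007, 1.0, 0.017], [1.0, -0.008, 0.026], [0.026, 0.017, -1.0]]
wrist_force: [1.1, -1.3, -0.9]
grip_width: 1.003
grip_force: 0.0
[ 0.3309 -0.3515  0.028 ] [ 0.4608 -0.2018  0.0458] 0.042350522802683005
[0.0036 0.0047 0.0426]
```

View pics/w_back.png

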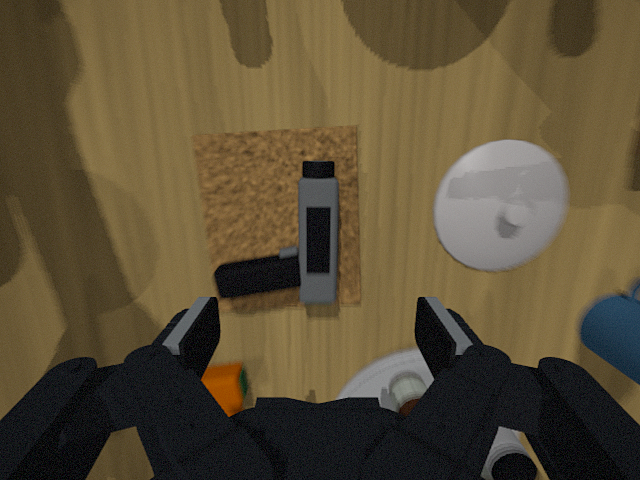

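Thermometer is flat on the mat again (nose at (318,170), within the mat 205–360 × 127–305). Next is the rack.

```bash
python3 -m handwheel '[[40,-3,0,0],[40,-3,0,0],[40,-3,0,0],[40,-3,0,0],[40,-3,0,0],[40,-3,0,0],[40,-3,0,0],[40,-3,0,0]]'; python3 -m handwheel '[[40,-3,0,0],[40,-3,0,0],[40,-3,0,0],[40,-3,0,0],[40,-3,0,0],[10,0,0,0],[0,0,0,0]]'; python3 - <<'E'
from h import *
p,P=cloud("wrist");save(p,"w_rack.png");H=P[...,2]
m=(np.hypot(P[...,0]-.399,P[...,1]-.306)<.05)&(H>.06)&(H<.09)
q=P[m];print("tab",len(q),q.min(0),q.max(0),np.median(q[:,2]),cv2.minAreaRect((q[H[m]>.07][:,:2]*1000).astype(np.float32)))
m=(np.hypot(P[...,0]-.399,P[...,1]-.306)<.08)&(H>.008)&(H<.03)
q=P[m];print("band",cv2.minEnclosingCircle(q[:,:2].astype(np.float32)),q[:,:2].min(0),q[:,:2].max(0))
st()
E
```

```text
time_s: 27.25
eef_pos: [0.4139, 0.0605, 0.2503]
ee_rot: [[0.008, 1.0, 0.018], [1.0, -0.008, 0.026], [0.026, 0.018, -1.0]]
wrist_force: [1.1, -0.0, 0.1]
grip_width: 1.001
grip_force: 0.0
time_s: 27.83
eef_pos: [0.4004, 0.271, 0.2548]
ee_rot: [[0.003, 1.0, 0.016], [1.0, -0.004, 0.026], [0.026, 0.016, -1.0]]
wrist_force: [-0.5, -0.8, -1.2]
grip_width: 0.997
grip_force: 0.0
tab 410 [0.3919 0.2896 0.061 ] [0.4041 0.3234 0.0785] 0.07640412640558888 ((397.81976318359375, 306.3681335449219), (33.81265640258789, 9.95079231262207), 83.4189224243164)
band ((0.3979470431804657, 0.30607396364212036), 0.06009005382657051) [0.3383 0.2463] [0.4574 0.3658]
27.8833 [0.4008 0.2694 0.2549] [ 0.5077 -0.0894  1.5316  0.014   1.6729  0.5145] 0.9965544742185519 0.0 [-0.0718  0.291  -0.0643]
```

```bash
python3 -m handwheel '[[16,-3,0,0],[16,-3,0,0],[0,0,20,6.6],[0,0,40,0],[0,0,40,0],[0,0,35,0],[0,0,0,0]]'; python3 -m handwheel '[[0,0,25,0],[0,0,18,0],[0,0,11,0],[0,0,0,0]]'
```

```text
time_s: 28.47
eef_pos: [0.3948, 0.3005, 0.1137]
ee_rot: [[0.124, 0.992, 0.006], [0.992, -0.125, 0.018], [0.019, 0.004, -1.0]]
wrist_force: [-0.7, -1.0, -1.1]
grip_width: 0.998
grip_force: 0.0
time_s: 28.8
eef_pos: [0.3985, 0.3045, 0.0667]
ee_rot: [[0.123, 0.992, 0.015], [0.992, -0.124, 0.024], [0.026, 0.012, -1.0]]
wrist_force: [-0.1, -1.2, -0.4]
grip_width: 0.995
grip_force: 0.0
```

```bash
python3 -m handwheel '[[0,0,0,0],[0,0,0,0],[0,0,0,0],[0,0,0,0],[0,0,0,0],[0,0,0,0],[0,0,0,0],[0,0,0,0]]' 0 60; python3 -m handwheel '[[0,0,-5,0],[0,0,-20,0],[0,0,-40,0],[0,0,-40,0],[0,0,-40,0],[0,0,0,0]]'; python3 -c "
from h import *
st()"
```

```text
time_s: 29.47
eef_pos: [0.3987, 0.3058, 0.068]
ee_rot: [[0.122, 0.992, 0.018], [0.992, -0.122, 0.026], [0.028, 0.014, -0.999]]
wrist_force: [-0.5, -0.0, 4.8]
grip_width: 0.106
grip_force: 59.2
time_s: 29.97
eef_pos: [0.3983, 0.3033, 0.2214]
ee_rot: [[0.122, 0.992, 0.029], [0.992, -0.123, 0.033], [0.037, 0.025, -0.999]]
wrist_force: [0.5, 0.7, -0.2]
grip_width: 0.104
grip_force: 58.8
29.9667 [0.3983 0.3033 0.2214] [ 0.5707 -0.0388  1.5501  0.0123  1.5878  0.6937] 0.10350870182903357 58.83945643901825 [ 0.526   0.686  -0.2386]
```

```bash
python3 -m handwheel '[[-30,21,0,0],[-30,21,0,0],[-30,21,0,0],[-30,21,0,0],[-30,21,0,0],[-30,21,0,0],[-30,21,0,0],[-32,21,0,0]]'; python3 -m handwheel '[[0,0,10,0],[0,0,0,0]]'; python3 - <<'E'
from h import *
p,P=cloud("wrist");s=st();print(np.array(s["ee_rot"]))
H=P[...,2];c=np.array([.535,.042]);rr=np.hypot(P[...,0]-c[0],P[...,1]-c[1])
m=(rr<.1)&(H>.06)&(H<.09);q=P[m];print("shoulder",len(q),q[:,:2].min(0),q[:,:2].max(0))
t=np.array(s["eef_pos"]);m=(np.hypot(P[...,0]-t[0],P[...,1]-t[1])<.075)&(H>.115)&(H<.165)
q=P[m];print("rack",len(q),q.min(0),q.max(0),cv2.minEnclosingCircle(q[:,:2].astype(np.float32)))
p,P=cloud("top");H=P[...,2];rr=np.hypot(P[...,0]-c[0],P[...,1]-c[1])
save(p[150:330,150:420],"top_r.png")
E
```

```text
time_s: 30.63
eef_pos: [0.5335, 0.0396, 0.2072]
ee_rot: [[0.122, 0.992, 0.016], [0.992, -0.122, 0.026], [0.028, 0.013, -1.0]]
wrist_force: [1.1, -0.9, -1.7]
grip_width: 0.105
grip_force: 58.9
time_s: 30.8
eef_pos: [0.533, 0.0398, 0.1952]
ee_rot: [[0.126, 0.992, 0.013], [0.992, -0.126, 0.026], [0.027, 0.01, -1.0]]
wrist_force: [-0.8, 0.6, -3.1]
grip_width: 0.105
grip_force: 58.9
30.85 [0.5327 0.041  0.1961] [-0.0051  0.0897  1.4697  0.0261  1.5689  0.1193] 0.10444546660079272 58.88336420059204 [-0.3804  0.1063 -1.8235]
[[ 0.1237  0.9922  0.0135]
 [ 0.9919 -0.124   0.026 ]
 [ 0.0275  0.0102 -0.9996]]
shoulder 15618 [ 0.4484 -0.0366] [0.6188 0.127 ]
rack 10780 [ 0.4736 -0.0192  0.127 ] [0.5931 0.0997 0.1487] ((0.533401370048523, 0.039938364177942276), 0.060158174484968185)
```

```bash
python3 -m handwheel '[[0,0,20,0],[0,0,20,0],[0,0,12,0],[0,0,6,0],[0,0,4,0],[0,0,0,0],[0,0,0,0]]'
```

```text
time_s: 31.48
eef_pos: [0.5348, 0.0434, 0.1368]
ee_rot: [[0.122, 0.992, 0.018], [0.992, -0.122, 0.026], [0.028, 0.015, -0.999]]
wrist_force: [0.4, 0.1, -1.0]
grip_width: 0.107
grip_force: 59.0
```

```bash
python3 -m handwheel '[[-1,0,4,0],[0,0,3,0],[0,0,2,0],[0,0,1,0],[0,0,0,0],[0,0,0,0]]'
```

```text
time_s: 31.98
eef_pos: [0.5346, 0.0423, 0.1263]
ee_rot: [[0.122, 0.992, 0.018], [0.992, -0.123, 0.026], [0.028, 0.014, -1.0]]
wrist_force: [-0.5, 0.9, 0.7]
grip_width: 0.104
grip_force: 59.5
```

```bash
python3 -m handwheel '[[0,0,1,0],[0,0,0,0]]'; python3 -m handwheel '[[0,0,0,0],[0,0,0,0],[0,0,0,0],[0,0,0,0],[0,0,0,0]]' 0.7;  python3 -m handwheel '[[0,0,-15,0],[0,0,-35,0],[0,0,-40,0],[0,0,-30,0]]' 1; python3 - <<'E'
from h import *
p,P=cloud("wrist");save(p,"w_rack2.png");H=P[...,2];c=np.array([.534,.042]);rr=np.hypot(P[...,0]-c[0],P[...,1]-c[1])
m=(rr<.04)&(H>.115)&(H<.15);q=P[m];print("tab",len(q),q.min(0),q.max(0),np.median(q[:,2]),cv2.minAreaRect((q[q[:,2]>.13][:,:2]*1000).astype(np.float32)))
st()
# lid fin from top
z=np.load("/tmp/top0.npz");T=z["P"];m=(abs(T[...,0]-.59)<.07)&(abs(T[...,1]-.235)<.07)&(T[...,2]>.1)
print("fin0",cv2.minAreaRect((T[m][:,:2]*1000).astype(np.float32)),T[m].max(0))
E
```

```text
time_s: 32.15
eef_pos: [0.5349, 0.0422, 0.1259]
ee_rot: [[0.122, 0.992, 0.019], [0.992, -0.123, 0.026], [0.028, 0.015, -1.0]]
wrist_force: [-0.7, -0.7, 4.6]
grip_width: 0.104
grip_force: 60.4
time_s: 32.57
eef_pos: [0.5345, 0.0424, 0.1247]
ee_rot: [[0.122, 0.992, 0.017], [0.992, -0.122, 0.026], [0.028, 0.014, -1.0]]
wrist_force: [-0.7, 0.4, 0.6]
grip_width: 0.701
grip_force: 0.0
time_s: 32.9
eef_pos: [0.5325, 0.0393, 0.2477]
ee_rot: [[0.122, 0.992, 0.019], [0.992, -0.123, 0.026], [0.028, 0.016, -0.999]]
wrist_force: [0.8, 0.3, 0.4]
grip_width: 1.0
grip_force: 0.0
tab 614 [0.5288 0.0262 0.1152] [0.542  0.0598 0.1363] 0.13436925837067404 ((535.3861083984375, 42.884952545166016), (33.43091583251953, 9.151790618896484), 82.69639587402344)
32.95 [0.5343 0.0392 0.2545] [-0.0084  0.0587  1.386   0.0261  1.6677  0.117 ] 1.0019544269537526 0.0 [ 0.2565 -0.1804  5.4979]
fin0 ((602.660888671875, 241.3365020751953), (44.30665969848633, 12.76779556274414), 47.026493072509766) [0.6197 0.2588 0.1266]
```

View pics/w_rack2.png

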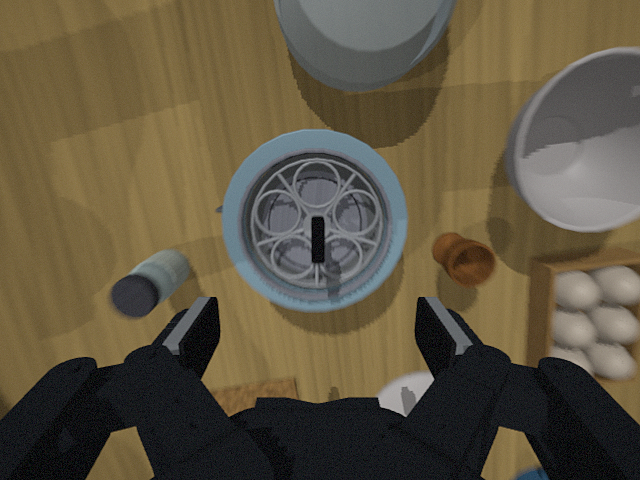

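The rack is seated: centred in the well at (318,218), with the tab at (317,238) and its top at 0.134 m. The lid comes next.

```bash
python3 -m handwheel '[[33,-3,0,7],[33,-3,0,7],[33,-3,0,7],[33,-3,0,7],[20,-3,0,7],[0,0,0,1],[0,0,0,0]]'; python3 - <<'E'
from h import *
p,P=cloud("wrist");save(p,"w_lid.png");H=P[...,2]
m=(abs(P[...,0]-.60)<.06)&(abs(P[...,1]-.24)<.06)&(H>.1)&(H<.13)
q=P[m];print("fin",len(q),q.min(0),q.max(0),cv2.minAreaRect((q[q[:,2]>.108][:,:2]*1000).astype(np.float32)))
m=(np.hypot(P[...,0]-.60,P[...,1]-.24)<.1)&(H>.008)&(H<.1);q=P[m];print("dome",cv2.minEnclosingCircle(q[:,:2].astype(np.float32)),q.min(0),q.max(0))
s=st();print(np.array(s["ee_rot"]))
E
```

```text
time_s: 33.53
eef_pos: [0.5693, 0.1862, 0.2483]
ee_rot: [[0.68, 0.733, 0.016], [0.733, -0.68, 0.025], [0.029, -0.005, -1.0]]
wrist_force: [0.5, -0.2, -0.1]
grip_width: 1.0
grip_force: 0.0
fin 1062 [0.5837 0.2212 0.1009] [0.6193 0.2592 0.1188] ((601.5390625, 239.88946533203125), (43.575042724609375, 14.022482872009277), 48.95116424560547)
dome ((0.6016976237297058, 0.23964089155197144), 0.07987238466739655) [0.522  0.1605 0.0442] [0.6811 0.3193 0.0994]
33.5833 [0.5692 0.1853 0.2486] [0.244  0.2446 1.1921 0.0207 1.683  0.9944] 1.0040278599710089 0.0 [0.4018 0.2928 0.3311]
[[ 0.6798  0.7332  0.0163]
 [ 0.7328 -0.6799  0.0252]
 [ 0.0296 -0.0052 -0.9995]]
```

View pics/w_lid.png

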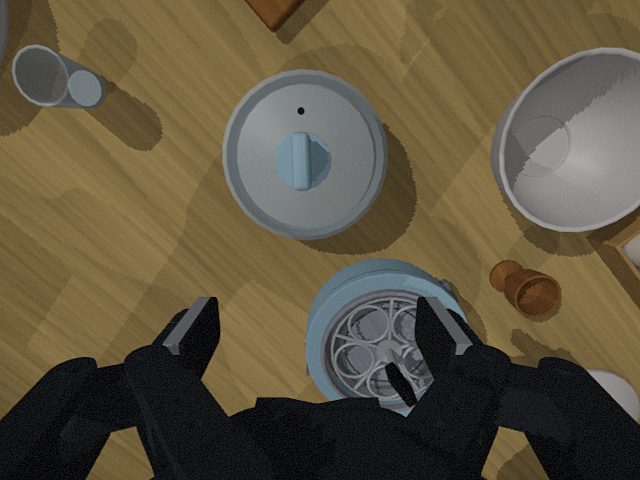

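The translucent blue-grey lid at (305,155), with its fin at (302,160), is radius 80 and stands next to the cooker, so it is the right one. The white low one is the bowl's. Grasping the fin.

```bash
python3 -m handwheel '[[29,-6,0,-2],[29,-6,20,0],[0,0,40,0],[0,0,35,0],[0,0,15,0],[0,0,0,0]]'; python3 -m handwheel '[[0,0,15,0],[0,0,10,0],[0,0,3,0],[0,0,0,0],[0,0,0,0]]'
```

```text
time_s: 34.08
eef_pos: [0.5989, 0.2375, 0.1353]
ee_rot: [[0.655, 0.755, 0.008], [0.755, -0.655, 0.023], [0.022, -0.009, -1.0]]
wrist_force: [0.0, -0.1, 0.3]
grip_width: 0.993
grip_force: 0.0
time_s: 34.5
eef_pos: [0.602, 0.2399, 0.1143]
ee_rot: [[0.655, 0.755, 0.018], [0.755, -0.656, 0.026], [0.032, -0.003, -0.999]]
wrist_force: [0.7, 0.7, 0.4]
grip_width: 1.001
grip_force: 0.0
```

```bash
python3 -m handwheel '[[0,0,6,0],[0,0,0,0]]'; python3 -m handwheel '[[0,0,0,0],[0,0,0,0],[0,0,0,0],[0,0,0,0],[0,0,0,0],[0,0,0,0],[0,0,0,0],[0,0,0,0]]' 0 60; python3 -m handwheel '[[0,0,-5,0],[0,0,-20,0],[0,0,-35,0],[0,0,-35,0],[0,0,-35,0],[0,0,0,0]]'
```

```text
time_s: 34.67
eef_pos: [0.6017, 0.2402, 0.1069]
ee_rot: [[0.655, 0.755, 0.017], [0.755, -0.656, 0.026], [0.031, -0.004, -1.0]]
wrist_force: [0.0, -0.9, -0.6]
grip_width: 1.005
grip_force: 0.0
time_s: 35.33
eef_pos: [0.6017, 0.2403, 0.1073]
ee_rot: [[0.655, 0.755, 0.017], [0.755, -0.656, 0.026], [0.031, -0.004, -1.0]]
wrist_force: [-0.7, 0.3, 1.4]
grip_width: 0.155
grip_force: 58.7
time_s: 35.83
eef_pos: [0.6014, 0.2374, 0.2468]
ee_rot: [[0.655, 0.755, 0.03], [0.754, -0.656, 0.03], [0.042, 0.003, -0.999]]
wrist_force: [0.7, 0.8, -0.6]
grip_width: 0.154
grip_force: 58.9
```

```bash
python3 -m handwheel '[[0,0,-25,0],[-32,13,-2,0],[-32,13,-2,0],[-32,13,-2,0],[-32,13,-1,0],[-32,13,-1,0],[-31,12,-1,0],[0,0,0,0]]'; python3 - <<'E'
from h import *
p,P=cloud("wrist");s=st();E=np.array(s["ee_rot"]);print(E);t=np.array(s["eef_pos"])
H=P[...,2];m=(np.hypot(P[...,0]-t[0],P[...,1]-t[1])<.1)&(H>.14)&(H<.26)
q=P[m];print("lid",len(q),cv2.minEnclosingCircle(q[:,:2].astype(np.float32)),q.min(0),q.max(0))
m=(np.hypot(P[...,0]-.534,P[...,1]-.042)<.1)&(H>.06)&(H<.09);q=P[m];print("cooker",len(q),q.min(0),q.max(0))
E
```

```text
time_s: 36.5
eef_pos: [0.5304, 0.0368, 0.265]
ee_rot: [[0.659, 0.752, 0.017], [0.751, -0.659, 0.024], [0.029, -0.003, -1.0]]
wrist_force: [-0.2, 0.5, -2.0]
grip_width: 0.152
grip_force: 59.0
36.55 [0.5311 0.039  0.265 ] [-0.0086  0.0563  1.3676  0.0256  1.7005  0.7141] 0.15403327938303676 58.995410799980164 [ 0.7903  0.6843 -2.3972]
[[ 0.6585  0.7524  0.0174]
 [ 0.752  -0.6587  0.0253]
 [ 0.0305 -0.0036 -0.9995]]
lid 41394 ((0.5309063196182251, 0.03700042515993118), 0.07950247079133987) [ 0.4568 -0.0337  0.2009] [0.6099 0.1161 0.26  ]
cooker 272 [0.5514 0.0736 0.0676] [0.6125 0.1249 0.0728]
```

```bash
python3 -m handwheel '[[2,0,20,0],[0,0,25,0],[0,0,20,0],[0,0,8,0],[0,0,3,0],[0,0,0,0],[0,0,0,0]]'
```

```text
time_s: 37.13
eef_pos: [0.5351, 0.0452, 0.1904]
ee_rot: [[0.655, 0.755, 0.019], [0.755, -0.655, 0.026], [0.032, -0.002, -0.999]]
wrist_force: [-0.5, -0.2, -1.9]
grip_width: 0.153
grip_force: 58.9
```

```bash
python3 -m handwheel '[[-2,2,3,0],[0,0,4,0],[0,0,3,0],[0,0,1,0],[0,0,0,0],[0,0,0,0]]'
```

```text
time_s: 37.63
eef_pos: [0.5349, 0.0423, 0.178]
ee_rot: [[0.656, 0.755, 0.017], [0.755, -0.656, 0.026], [0.031, -0.004, -1.0]]
wrist_force: [0.2, 0.6, -2.8]
grip_width: 0.154
grip_force: 59.0
```

```bash
python3 -m handwheel '[[0,0,1,0],[0,0,1,0],[0,0,0,0]]'; python3 -m handwheel '[[0,0,0,0],[0,0,0,0],[0,0,0,0],[0,0,0,0],[0,0,0,0]]' 0.7; python3 -m handwheel '[[0,0,-15,0],[0,0,-30,0],[0,0,-40,0],[0,0,-40,0],[0,0,0,0]]' 1; python3 - <<'E'
from h import *
p,P=cloud("wrist");save(p,"w_end.png");s=st()
H=P[...,2];rr=np.hypot(P[...,0]-.535,P[...,1]-.042)
m=(rr<.05)&(H>.17)&(H<.21);q=P[m];print("fin",len(q),q.min(0),q.max(0),np.median(q[:,2]),cv2.minAreaRect((q[q[:,2]>.178][:,:2]*1000).astype(np.float32)))
m=(rr<.055)&(H>.145)&(H<.165);q=P[m];print("plane",np.linalg.lstsq(np.c_[q[:,0]-.535,q[:,1]-.042,np.ones(len(q))],q[:,2],rcond=None)[0])
E
```

```text
time_s: 37.88
eef_pos: [0.535, 0.0425, 0.1773]
ee_rot: [[0.655, 0.755, 0.018], [0.755, -0.656, 0.026], [0.032, -0.003, -0.999]]
wrist_force: [-3.8, -0.1, 5.3]
grip_width: 0.153
grip_force: 60.0
time_s: 38.3
eef_pos: [0.5349, 0.0424, 0.1758]
ee_rot: [[0.656, 0.755, 0.017], [0.755, -0.656, 0.026], [0.031, -0.004, -1.0]]
wrist_force: [-0.7, 0.0, 0.0]
grip_width: 0.704
grip_force: 0.0
time_s: 38.72
eef_pos: [0.5344, 0.039, 0.3104]
ee_rot: [[0.655, 0.755, 0.032], [0.754, -0.656, 0.026], [0.04, 0.007, -0.999]]
wrist_force: [-0.1, 0.0, 1.1]
grip_width: 0.999
grip_force: 0.0
38.7667 [0.534  0.0391 0.3063] [-0.0086  0.0545  1.2882  0.0265  1.7719  0.7123] 0.9966318865760166 0.0 [ 0.4381 -0.5293 -1.3695]
fin 941 [0.5175 0.023  0.1703] [0.5531 0.0616 0.1885] 0.18607621671239627 ((535.1312866210938, 42.67479705810547), (43.232032775878906, 13.285415649414062), 49.155887603759766)
plane [-0.0019 -0.0026  0.1533]
```

View pics/w_end.png

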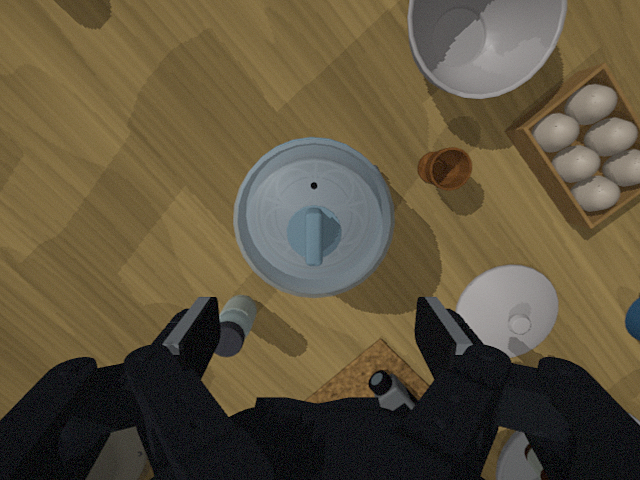

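The lid sits level and centred: fin at (313,237), fin top 0.186 = 0.070 + 0.116, slope 0.003. The thermometer is on its mat and the bystanders are untouched. Handing in.

```bash
python3 -c "
from station import arm
print(arm.finish_job())"
```

```text
the job is handed in; nothing more can be done
None
```

I handed the job in at about 39 s: plate reading held for 2 s at about 10 cm and 43°, thermometer flat on its mat, rack seated in the well and the cooker's own lid level on top; my last checks agreed, but the judge returned no verdict.

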